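Put two baking moulds away in the pedal box

ROBOT

A 6-joint arm with a two-finger parallel gripper is mounted at the origin on the work surface. World frame = base frame: x ahead of the robot, y to its left, z up, the work surface at z = 0. Lengths are in mm, angles in rad, forces in N, time in s.
With the tool pointing down it reaches from about 350 to 775 mm from the base axis. Payload 7.3 kg.
Tool frame: the origin (TCP) lies midway between the tips of the shut fingers; the grasp point (between the pads) lies 19 mm behind it; z points along the fingers, y is the direction in which the jaws open and shut (so a half turn about z gives the same grasp; the last joint's range is limited). The gripper opens to 92 mm and grips with 3 to 60 N. Pads are 19 mm wide; open, the fingers measure 130 mm over their backs; the gripper's body (75 mm by 190 mm) begins 47 mm behind the grasp point.
Start: joints at [1.102, 0.342, 1.524, -0, 1.275, -0.146], TCP at [166.528, 497.909, 226.741] pointing down, gripper open.
Joint ranges: [-2.53, 2.53], [-0.77, 2.02], [0.04, 2.7], [-1, 4.14], [0.28, 2.66], [-3.11, 3.11]. Speed limits (rad/s): [2.57, 2.57, 3.14, 3.14, 3.14, 3.14].

INTERFACE

Orientations are given as [roll, pitch, yaw] about the fixed x, y, z axes, in that order (R = Rz(yaw) Ry(pitch) Rx(roll)).
In Python, from plant import sensors, imaging, ticket gives the robot as it stands. The module is installed in compiled form; this text tells all that it offers.
- The arm moves only by the tool arm_command, never from a script. Its argument "increments" is one flat list of numbers, 5 for each row, row after row: the closure, from 0 (fully open) to 1 (shut), then the shift along the tool's x, y, z in mm, then the turn about the tool's z in degrees. In form: [hand, dx, dy, dz, spin, hand, dx, dy, dz, spin, ...]. A call has 1 to 20 rows; each row is the pose to reach, as a shift and turn from the pose commanded when the call began, along the tool's axes at that moment; what a row does not reach only later rows make up. A row lasts 1/8 s, in which the tool goes at most 62.5 mm and 10.7 degrees, less where a joint would pass 70% of its speed; a pose out of reach is approached as far as the arm can. A call with a gripper value outside its range is refused whole. The fingers move at their own pace and stop on an object; the grip force is fixed at half the most. Time passes only in rows, so rows that repeat a pose let the fingers close. It gives the time, the measured TCP pose, the force and the opening at its end, in the units of the state.
- sensors.get_obs(): the state, without advancing time (a new reading comes with each control period).
- imaging.capture(name): name is "scene" or "top" or "wrist"; returns the picture (384x512x3 uint8, blue, green, red); there is no depth.
- imaging.calibration(name): a dict with "fx", "fy", "cx", "cy" (pixels), "world_to_cam" (4x4, takes a point from world to camera coordinates); the wrist camera has in their place "hand_eye" (4x4, takes a point from camera to tool coordinates, whose origin is the TCP and whose axes are the flange's). Camera axes: x right, y down, z forward; pixel columns grow to the right and rows downward; lengths in mm; the calibration is good to about 2 mm. A picture is of the moment at which its call begins: read the wrist's pose just before it. calibration takes no time and is no camera call.
- ticket.close_job(): hands the job in, once; it reports no verdict.
The state is a dict: "time": time; "joint_positions": joint angles; "dq": joint speeds; "tau": joint torques, N m; "tool_pos": TCP position; "tcp_rot": TCP orientation; "contact_force": force on the tool from outside, world axes, zero at the start; "moment": the same for the moment, N m; "grip_width": finger opening in mm.
Only numpy, scipy, OpenCV 4.12 (cv2) and the standard library are available. Lean on these libraries where they do the work, as an engineer would, in place of code of your own. Each camera call takes 0.05 s, during which the arm holds its last target. There are 200 camera calls.

TASK

Open the pedal box by pressing its pedal fully down, then nest the loose copper mould in the copper one inside and the loose silver mould in the silver one, lowering each upright until it just rests there, without dropping it or pushing it tight. Then ease the pedal all the way back up, taking about two seconds or more, so that the lid shuts without slamming. Work the lid only by its pedal, and leave everything else on the table as it stands.

Things in the scene. Friction and masses are not known exactly. Their poses are not given: they have to be found in the camera images.
- pedal (a joint): red-hooped pedal lever on the front of the box: 0 = fully up (lid shut), 0.42 rad = fully down (lid wide open). The linkage is stiff: the pedal and lid stay where they are left; pressing at the hoop takes about 5 to 10 N down, lifting it back about 3 to 8 N up
- lid (a joint): clear, red-framed lid of the box, linked to the pedal (lid angle = 4.2 x pedal angle): 0 = shut, about 1.76 rad = wide open, standing just past upright along the far edge of the mouth; it is 164 deep
- pedal_bar (a point): middle of the round red top bar (diameter 10, 72 long, along the box's y) of the toe hoop on the pedal; the rubber tread (45 x 85) lies 49 below it. It moves with the pedal on a circle about pedal_hinge: pedal up, it is 118 in front of (box -x) and 74 above the hinge; fully down, 139 in front and 20 above. Space for fingers before, behind and inside the hoop
- pedal_hinge (a point): hinge axis of the pedal, on the box's front face at its middle, 45 above the table; the axis is the box's y
- bin_mouth (a point): centre of the mouth (top rim) of the white pedal box, which is fixed to the table: outside 160 deep (x) x 230 wide (y) x 185 high, walls and floor 5 thick; -x is its front, where the pedal is, +x the lid's hinge side
- copper_mould_center (a point): copper-coloured tapered mould like a tumbler: 110 high, outer diameter 64 at rim, 40 at foot (straight taper), wall 5, open top, about 220 g. It starts loose and upright on the table, to one side of the box. Point: on its axis, 55 above its foot; z up its axis.
- silver_mould_center (a point): silver-coloured tapered mould like a tumbler: 110 high, outer diameter 64 at rim, 40 at foot (straight taper), wall 5, open top, about 220 g. It starts loose and upright on the table, to one side of the box. Point: on its axis, 55 above its foot; z up its axis.
- copper_stack_center (a point): copper-coloured tapered mould like a tumbler: 110 high, outer diameter 64 at rim, 40 at foot (straight taper), wall 5, open top, about 220 g. Stands loose in the left or right half of the box. A mould nested in it rests by its own weight about 48 higher than this one (pushed hard, they wedge); the pair clears the shut lid. Point: on its axis, 55 above its foot; z up its axis.
- silver_stack_center (a point): silver-coloured tapered mould like a tumbler: 110 high, outer diameter 64 at rim, 40 at foot (straight taper), wall 5, open top, about 220 g. As for the copper one: it stands in the other half of the box. Point: on its axis, 55 above its foot; z up its axis.
- jar: bystander, leave alone: amber glass jar, diameter 72, 120 high; origin at the middle of its underside, x along its length
- canister: bystander, leave alone: metal canister with paper label, diameter 72, 130 high; origin at the middle of its underside, x along its length
- loaf_left: bystander, leave alone: bread loaf 170 x 80 x 80; origin at the middle of its underside, x along its length
- loaf_right: bystander, leave alone: bread loaf 170 x 80 x 80; origin at the middle of its underside, x along its length
- loaf_tin: bystander, leave alone: dark loaf tin 200 x 100 x 75; origin at the middle of its underside, x along its length
- pastry_brush: bystander, leave alone: pastry brush 180 long, lying; origin at the middle of its underside, x along its length
There are look-alikes about, which are no part of the job. What is shaped like the part that bears silver_mould_center but blue is not meant.

How it is judged:
By the outcome, as a careful person would: the job done as asked, in the order asked, and still so for the second after the job is handed in, with the robot touching nothing.
It also fails if it takes over 72 s, if anything falls off the work surface, if the arm or the gripper's body presses on something with over 40 N, if the wrist force passes 120 N, or if a joint passes its speed limit or range.

## Working session

There is one attempt and no reset: what is moved stays moved. The work goes in short steps, Python scripts to look and compute and a tool call to move; the robot and the scene stay as the last step left them, time stands still between calls to the robot, and variables do not carry over. Pictures are saved under pics/ and viewed, about 8 in all and at most 12, crops included, and the job is handed in when it is done.

Besides the shell and the picture viewer there is one more tool, called by a JSON object that holds its "name" and its "arguments", one argument or row to a line. arm_command: Moves the arm, as the interface text tells. Its arguments: {"type":"object","properties":{"increments":{"type":"array","items":{"type":"number"}}},"required":["increments"]}

```bash
mkdir -p pics; cat > h.py <<'E'
import numpy as np, cv2
from plant import sensors, imaging, ticket
from scipy.spatial.transform import Rotation as R
def T_tool(o=None):
    o=o or sensors.get_obs(); T=np.eye(4); T[:3,:3]=R.from_euler('xyz',o['tcp_rot']).as_matrix(); T[:3,3]=o['tool_pos']; return T
def snap(name,fn=None):
    T=T_tool(); im=imaging.capture(name); c=imaging.calibration(name)
    W=T@np.array(c['hand_eye']) if name=='wrist' else np.linalg.inv(np.array(c['world_to_cam']))
    K=(c['fx'],c['fy'],c['cx'],c['cy'])
    if fn: cv2.imwrite('pics/'+fn+'.png',im); np.savez('pics/'+fn+'.npz',W=W,K=K)
    return im,W,K
def ray(W,K,u,v):
    d=W[:3,:3]@np.array([(u-K[2])/K[0],(v-K[3])/K[1],1]); return W[:3,3],d/np.linalg.norm(d)
def onz(W,K,u,v,z):
    o,d=ray(W,K,u,v); return o+d*(z-o[2])/d[2]
def proj(W,K,p):
    q=np.linalg.inv(W)@np.append(p,1); return K[0]*q[0]/q[2]+K[2],K[1]*q[1]/q[2]+K[3]
def load(fn):
    z=np.load('pics/'+fn+'.npz'); return cv2.imread('pics/'+fn+'.png'),z['W'],z['K']
def tri(*rs):
    A=sum(np.eye(3)-np.outer(d,d) for o,d in rs); b=sum((np.eye(3)-np.outer(d,d))@o for o,d in rs); return np.linalg.solve(A,b)
E
python3 - <<'E'
from h import *
print(sensors.get_obs())
for n in('scene','top'):
    im,W,K=snap(n,n+'0'); print(n,K,W.round(3).tolist())
print(imaging.calibration('wrist'))
E
```

```text
{'time': 0.0, 'joint_positions': array([ 1.10195919e+00,  3.42709801e-01,  1.52505229e+00, -1.20542487e-05,
        1.27542385e+00, -1.45977298e-01]), 'dq': array([ 0.00091201,  0.00038769, -0.00011467,  0.00042212, -0.00066982,
        0.00073359]), 'tau': array([ 3.38709706e-04, -4.31247282e+01, -2.44213307e+01,  7.18036084e-02,
        5.60969696e-02, -1.34590896e-04]), 'tool_pos': array([166.34549581, 497.4938586 , 226.03937726]), 'tcp_rot': array([-3.14001463e+00, -2.20354857e-04,  2.81873616e+00]), 'contact_force': array([-0.11243098,  0.36602881,  0.45218564]), 'moment': array([-0.02859658, -0.02063691,  0.00230441]), 'grip_width': 91.56535900485906}
scene (429.95380685800677, 429.95380685800677, 258.58888412466445, 191.9279887910291) [[-1.0, -0.022, 0.013, 534.245], [-0.024, 0.652, -0.758, 1328.334], [0.008, -0.758, -0.652, 1270.208], [0.0, 0.0, 0.0, 1.0]]
top (369.9220338567044, 369.9220338567044, 257.74430673097396, 191.76574914479676) [[-0.017, -0.992, 0.126, 373.596], [-1.0, 0.019, 0.011, -11.448], [-0.014, -0.126, -0.992, 1677.75], [0.0, 0.0, 0.0, 1.0]]
{'fx': 281.55763869234534, 'fy': 281.55763869234534, 'cx': 250.08128008261613, 'cy': 191.70885579434696, 'hand_eye': array([[ 3.74687185e-04, -9.68546480e-01, -2.48832425e-01,
         6.71609865e+01],
       [ 9.99999830e-01,  2.51576915e-04,  5.26551897e-04,
         8.90162857e-01],
       [-4.47389493e-04, -2.48832579e-01,  9.68546409e-01,
        -1.58169928e+02],
       [ 0.00000000e+00,  0.00000000e+00,  0.00000000e+00,
         1.00000000e+00]])}
```

View pics/scene0.png

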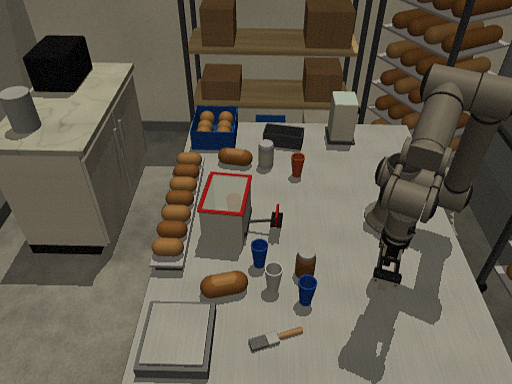

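View pics/top0.png

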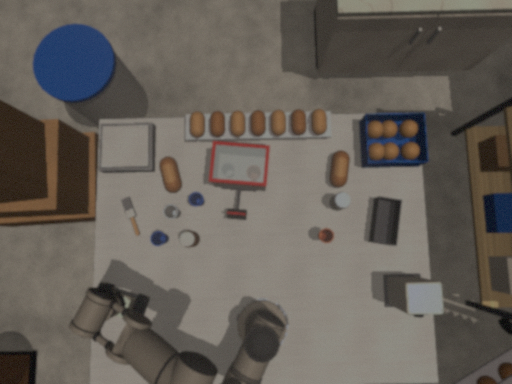

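Scene view: the silver tumbler is at (274,277), with blue look-alikes at (260,252) and (307,290), and the jar at (306,265). The copper tumbler is at (297,163), the box at (228,210) and the pedal at (276,220). In the top view, silver is at (173,212), copper at (325,235) and the red hoop at (236,212). I'll confirm with one enlarged crop.

```bash
python3 - <<'E'
from h import *
s=load('scene0')[0]; t=load('top0')[0]
f=lambda im,x,y,w,h,k: cv2.resize(im[y:y+h,x:x+w],None,fx=k,fy=k,interpolation=cv2.INTER_CUBIC)
a=f(s,190,140,130,180,3.3)[:594,:400]; b=f(t,145,135,70,115,5.2)[:598,:364]
# scene crop left ; top split: left moulds + box
c1=f(s,240,230,80,80,5)
c2=f(s,270,140,50,50,4)
c3=f(t,145,185,70,65,5.7)
c4=f(t,200,135,75,90,4.4)
C=np.zeros((600,800,3),np.uint8)
C[:400,:400]=c1; C[400:600,:200]=c2; h,w=c3.shape[:2]; C[:min(h,370),400:400+w]=c3[:370]
h,w=c4.shape[:2]; c4=f(t,200,135,75,90,2.5);h,w=c4.shape[:2]; C[372:372+h,400:400+w]=c4
c5=f(t,305,215,40,40,4.5); C[400:580,205:385]=c5
cv2.imwrite('pics/crop1.png',C)
E
```

```text
(no output)
```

View pics/crop1.png

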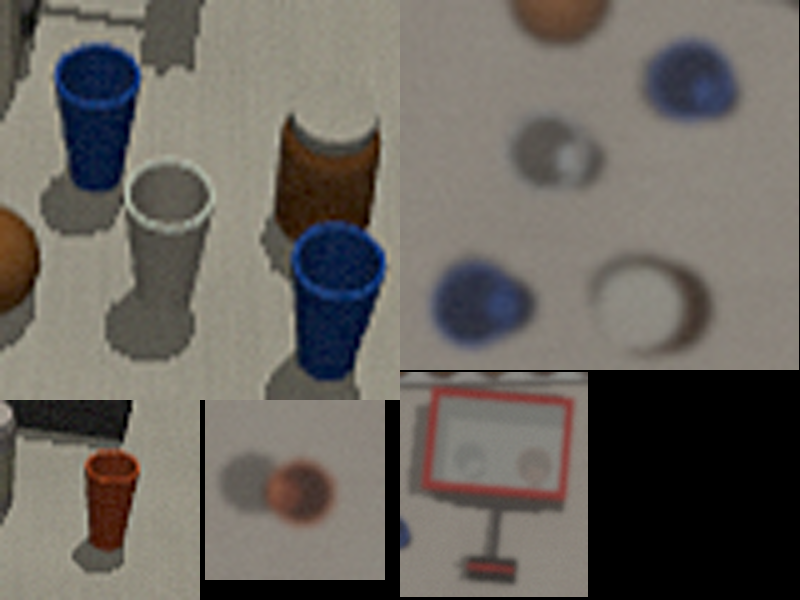

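Silver candidates at scene (274,269), (257,244) and (308,282): the last two are blue, so (274,269) is the silver one. The jar beside it has a white lid. The copper mould at (298,157) is the only one of its colour. Inside the box, silver is in the left (+y) half and copper in the right half.

```bash
python3 - <<'E'
from h import *
_,Ws,Ks=load('scene0'); _,Wt,Kt=load('top0')
def both(n,us,ut): print(n,'tri',tri(ray(Ws,Ks,*us),ray(Wt,Kt,*ut)).round(1))
for n,p in dict(silver=(273.8,269.4),copper=(298,156.5),blue1=(259.5,245),blue2=(307.8,281.6)).items():
    q=onz(Ws,Ks,*p,110); a=proj(Wt,Kt,q); print(n,q.round(1),'top px',np.round(a,1),'crop', (400+(a[0]-145)*5.7, (a[1]-185)*5.7))
both('copper',(298,156.5),(326.1,235)); 
both('blue1',(259.5,245),(145+290/5.7,185+80/5.7)); both('blue2',(307.8,281.6),(145+72/5.7,185+302/5.7))
both('jar lid',(240+336/5,230+115/5),(145+240/5.7,185+305/5.7))
both('silver',(273.8,269.4),(145+150/5.7,185+153/5.7))
for x,y in [(434,392),(573,400),(563,499),(425,490)]:
    print('lid corner',onz(Wt,Kt,200+(x-400)/2.5,135+(y-372)/2.5,188).round(1))
# hoop bar
m=cv2.inRange(cv2.cvtColor(load('top0')[0],cv2.COLOR_BGR2HSV),(0,120,50),(6,255,255))|cv2.inRange(cv2.cvtColor(load('top0')[0],cv2.COLOR_BGR2HSV),(174,120,50),(180,255,255))
n,l,st,c=cv2.connectedComponentsWithStats(m)
for i in range(1,n):
    if st[i][4]>5: print(st[i],c[i], onz(Wt,Kt,*c[i],119).round(1))
E
```

```text
silver [496.1 383.9 110. ] top px [169.4 211.4] crop (np.float64(539.2177728138848), np.float64(150.2339380918265))
copper [ 383.6 -276.2  110. ] top px [325.8 235.3] crop (np.float64(1430.565176190556), np.float64(286.5309657950972))
blue1 [547.6 273.4 110. ] top px [195.4 198.9] crop (np.float64(687.0762413277123), np.float64(78.96910626611535))
blue2 [382.8 432.  110. ] top px [157.7 238.4] crop (np.float64(472.42115467796964), np.float64(304.1418417593608))
copper tri [ 384.1 -277.6  109.1]
blue1 tri [547.3 271.6 107.9]
blue2 tri [383.6 432.3 110.5]
jar lid tri [378.7 307.5 111.6]
silver tri [495.1 377.6 102.2]
lid corner [769.9 184.6 188. ]
lid corner [751.6 -44.9 188. ]
lid corner [587.  -25.2 188. ]
lid corner [606.1 199.7 188. ]
[209 141  60  45 435] [237.30114943 164.1908046 ] [692.9  92.  119. ]
[228 212  17   3  36] [236.11111111 212.94444444] [483.5  99.2 119. ]
```

```bash
cat >> h.py <<'E'
def go(p,yaw=None):
    o=sensors.get_obs(); T=T_tool(o); d=T[:3,:3].T@(np.array(p)-T[:3,3])
    y=np.degrees(o['tcp_rot'][2]); s=0 if yaw is None else ((y-yaw+90)%180)-90
    print('shift',d.round(1),'spin',round(s,1),'| pos',T[:3,3].round(1),'yaw',round(y,1),'q',o['joint_positions'].round(2),'F',o['contact_force'].round(1),'w',round(o['grip_width'],1),'t',round(o['time'],2))
E
python3 - <<'E'
from h import *
go((484,99,226),84.5)
_,Ws,Ks=load('scene0'); im=load('scene0')[0]
h=cv2.cvtColor(im,cv2.COLOR_BGR2HSV); m=cv2.inRange(h,(0,130,60),(5,255,255))|cv2.inRange(h,(174,130,60),(180,255,255))
n,l,st,c=cv2.connectedComponentsWithStats(m)
for i in range(1,n):
    if st[i][4]>8: print(st[i],c[i])
print(proj(Ws,Ks,(484,99,119)))
E
```

```text
shift [-4.277e+02 -2.772e+02  4.000e-01] spin 77.0 | pos [166.4 497.6 226.1] yaw 161.5 q [ 1.1   0.34  1.52  0.    1.28 -0.15] F [ 0.8  1.4 -0.6] w 92.0 t 0.1
[197 172  55  44 536] [224.71641791 195.44776119]
[275 204   4  22  54] [276.33333333 213.94444444]
(np.float64(276.7817540776889), np.float64(210.59778737566174))
```

{"name": "arm_command", "arguments": {
  "increments": [0, -36, -23, 0, 6.4, 0, -72, -46, 0, 12.8, 0, -108, -69, 0, 19.2, 0, -144, -92, 0, 25.6, 0, -180, -115, 0, 32, 0, -216, -138, 0, 38.4, 0, -252, -161, 0, 44.8, 0, -288, -184, 0, 51.2, 0, -324, -207, 0, 57.6, 0, -360, -230, 0, 64, 0, -396, -254, 0, 70.5, 0, -428, -277, 0, 77, 0, -428, -277, 0, 77, 0, -428, -277, 0, 77]
}}

```text
time: 1.85
tool_pos: [483.9, 99.8, 226.3]
tcp_rot: [-3.14, -0.0, 1.476]
contact_force: [0.6, 0.2, -0.3]
grip_width: 91.9
```

```bash
python3 - <<'E'
from h import *
go((484,99,103),84.5)
im,W,K=snap('wrist','w1')
print(proj(W,K,(484,99,119)), proj(W,K,(484,135,119)),proj(W,K,(484,63,119)))
h=cv2.cvtColor(im,cv2.COLOR_BGR2HSV); m=cv2.inRange(h,(0,130,50),(5,255,255))|cv2.inRange(h,(174,130,50),(180,255,255))
n,l,st,c=cv2.connectedComponentsWithStats(m)
for i in range(1,n):
    if st[i][4]>20: print(st[i],c[i],onz(W,K,*c[i],119).round(1))
E
```

```text
shift [ -0.8   0.3 123.3] spin 0.1 | pos [483.9  99.8 226.3] yaw 84.6 q [0.05 0.29 1.61 0.   1.25 0.14] F [ 0.6  0.2 -0.3] w 91.9 t 1.85
(np.float64(250.68391307560012), np.float64(191.99784137905948)) (np.float64(247.08980187926463), np.float64(155.1566992163341)) (np.float64(254.05244821912777), np.float64(226.52673470583608))
[ 406   36  106  181 6040] [443.35513245 107.79470199] [664.8 160.8 119. ]
[244 145  13  85 933] [250.19506967 185.30868167] [484.2 105.7 119. ]
```

View pics/w1.png

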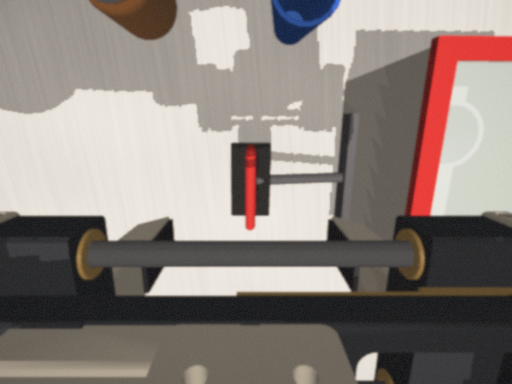

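The wrist view shows the red bar vertical in the picture at (250,188), in line with the jaw mid-plane and turned as the tool is. I'll go down and grip it.

{"name": "arm_command", "arguments": {
  "increments": [0, 0, 0, 30, 0, 0, 0, 0, 60, 0, 0, 0, 0, 90, 0, 0, 0, 0, 115, 0, 0, 0, 0, 126, 0, 0, 0, 0, 126, 0, 1, 0, 0, 126, 0, 1, 0, 0, 126, 0, 1, 0, 0, 126, 0, 1, 0, 0, 126, 0, 1, 0, 0, 126, 0, 1, 0, 0, 126, 0]
}}

```text
time: 3.4
tool_pos: [484.6, 99.4, 100.7]
tcp_rot: [-3.142, -0.0, 1.475]
contact_force: [-0.3, -0.8, 0.8]
grip_width: 36.5
```

{"name": "arm_command", "arguments": {
  "increments": [1, 0, 0, 0, 0, 1, 0, 0, 0, 0, 1, 0, 0, 0, 0, 1, 0, 0, 0, 0, 1, 0, 0, 0, 0]
}}

```text
time: 4.03
tool_pos: [483.8, 99.5, 100.6]
tcp_rot: [-3.14, 0.0, 1.475]
contact_force: [-4.7, 0.3, 2.8]
grip_width: 9.0
```

{"name": "arm_command", "arguments": {
  "increments": [1, 0, -2, 3, 0, 1, 0, -4, 6.5, 0, 1, 0, -5.5, 9.5, 0, 1, 0, -7, 13, 0, 1, 0, -8.5, 16, 0, 1, 0, -10, 19.5, 0, 1, 0, -11.5, 23, 0, 1, 0, -13, 26.5, 0, 1, 0, -14, 30, 0, 1, 0, -15, 33.5, 0, 1, 0, -16, 37, 0, 1, 0, -17, 40.5, 0, 1, 0, -18, 44, 0, 1, 0, -18.7, 47.5, 0, 1, 0, -19.5, 51, 0, 1, 0, -20, 54, 0, 1, 0, -20, 56, 0, 1, 0, -20, 56, 0]
}}

```text
time: 6.28
tool_pos: [464.0, 101.6, 44.6]
tcp_rot: [-3.141, -0.0, 1.475]
contact_force: [-4.5, 1.5, 2.6]
grip_width: 8.6
```

```bash
python3 - <<'E'
from h import *
go((484,99,103),84.5)
a=snap('scene','s2')[0]; b=snap('top','t2')[0]
f=lambda im,x,y,w,h,k: cv2.resize(im[y:y+h,x:x+w],None,fx=k,fy=k,interpolation=cv2.INTER_CUBIC)
c=np.zeros((500,800,3),np.uint8); c[:, :400]=f(a,190,150,100,125,4); c[:480,400:]=f(b,195,130,80,96,5)
cv2.imwrite('pics/c2.png',c)
E
```

```text
shift [ -0.7  20.1 -58.4] spin 0.0 | pos [464.  101.6  44.6] yaw 84.5 q [0.05 0.49 1.88 0.   0.77 0.15] F [-4.5  1.5  2.6] w 8.6 t 6.28
```

View pics/c2.png

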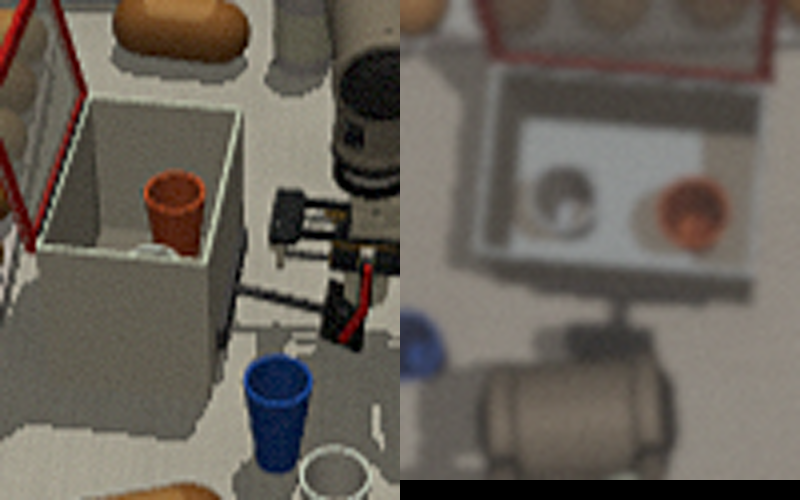

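The lid is open: red frame standing at the far edge. The silver stack rim is at crop (565,205) and the copper stack rim at (693,215). I'll press a little further to check the stop.

{"name": "arm_command", "arguments": {
  "increments": [1, 0, -0.5, 3, 0, 1, 0, -0.5, 5, 0, 1, 0, -0.5, 5, 0]
}}

```text
time: 6.75
tool_pos: [464.1, 101.7, 42.2]
tcp_rot: [3.14, -0.0, 1.475]
contact_force: [-12.0, 0.3, 31.8]
grip_width: 8.9
```

```bash
python3 - <<'E'
from h import *
go((464,101,44.6),84.5)
_,W,K=load('t2'); _,Ws,Ks=load('s2')
th=np.radians(-5.4); ex=np.array([np.cos(th),np.sin(th)]); ey=np.array([-ex[1],ex[0]])
C=lambda x,y:(195+(x-400)/5,130+y/5)
# box rim outer corners from top
cs=[onz(W,K,*C(*p),185) for p in [(493,65),(763,88),(750,275),(473,258)]]
for c in cs: print('rim',c.round(1))
c0=np.mean(cs,0)[:2]; print('centre',c0)
for n,p in dict(s=(565,205),c=(693,215)).items():
    q=onz(W,K,*C(*p),115); print(n,q.round(1),'box',((q[:2]-c0)@ex).round(1),((q[:2]-c0)@ey).round(1))
print('copper tri',tri(ray(W,K,*C(693,215)),ray(Ws,Ks,190+175/4,150+190/4)))
E
```

```text
shift [-0.7 -0.  -2.4] spin 0.0 | pos [464.1 101.7  42.2] yaw 84.5 q [0.05 0.5  1.89 0.   0.76 0.15] F [-12.    0.3  31.8] w 8.9 t 6.75
rim [770.7 185.  185. ]
rim [746.6 -38.2 185. ]
rim [590.8 -24.5 185. ]
rim [609.1 201.7 185. ]
centre [679.27803738  81.01674887]
s [664.7 132.6 115. ] box -19.4 49.9
c [653.9  22.8 115. ] box -19.8 -60.4
copper tri [655.94082194  22.66233303 114.41600544]
```

Firm stop felt at 32 N, so the pedal is fully down. I'll release it, rise and go above the copper mould, with the tool turned to yaw 135 so that the jaws sit diagonally in the box and the body clears the lid.

{"name": "arm_command", "arguments": {
  "increments": [1, 0, 0, -4, 0, 0, 0, 0, -4, 0, 0, 0, 0, -4, 0, 0, 0, 0, -4, 0, 0, 0, 0, -4, 0, 0, 0, 0, -4, 0, 0, 0, 0, -4, 0, 0, 0, 0, -40, 0, 0, 0, 0, -85, 0, 0, 0, 0, -130, 0, 0, -30, -4, -160, -5, 0, -75, -8, -180, -10, 0, -120, -13, -180, -16, 0, -165, -18, -180, -22, 0, -210, -23, -180, -28, 0, -255, -28, -180, -34, 0, -300, -33, -180, -40, 0, -345, -38, -180, -46, 0, -385, -43, -180, -50.5, 0, -385, -43, -180, -50.5]
}}

```text
time: 9.25
tool_pos: [383.8, -279.9, 219.4]
tcp_rot: [-3.141, 0.0, 2.353]
contact_force: [-0.3, 0.5, -0.7]
grip_width: 91.7
```

```bash
cat >> h.py <<'E'
def blob(im,lo,hi,amin=150):
    m=cv2.inRange(cv2.cvtColor(im,cv2.COLOR_BGR2HSV),lo,hi)
    n,l,st,c=cv2.connectedComponentsWithStats(m)
    for i in range(1,n):
        if st[i][4]>amin: print('blob',st[i],c[i].round(1))
    return m,l,st
E
python3 - <<'E'
from h import *
go((384,-277,90),135)
im,W,K=snap('wrist','w3')
print('exp rim',proj(W,K,(384,-277,110)),'foot',proj(W,K,(384,-277,0)))
blob(im,(0,90,40),(15,255,255))
E
```

```text
shift [  1.9   2.2 129.4] spin -0.2 | pos [ 383.8 -279.9  219.4] yaw 134.8 q [-0.79  0.26  1.67 -0.    1.22 -1.57] F [-0.3  0.5 -0.7] w 91.7 t 9.25
exp rim (np.float64(251.65911162565013), np.float64(188.64827816207637)) foot (np.float64(251.20272740284506), np.float64(169.34194607602706))
blob [ 220  156   63   63 3086] [250.8 187.5]
blob [355 352  24  30 414] [367.7 366.2]
```

View pics/w3.png

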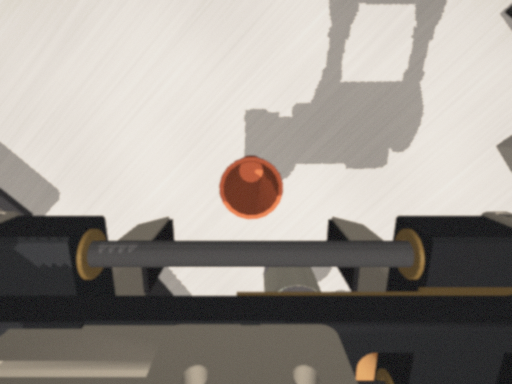

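The copper rim is a circle centred at (251.5,187.5), as predicted; the canister stays clear of the jaws. I'll go down, grip and lift.

{"name": "arm_command", "arguments": {
  "increments": [0, 2, 2, 40, 0, 0, 2, 2, 80, 0, 0, 2, 2, 120, 0, 0, 2, 2, 141, 0, 0, 2, 2, 141, 0, 0.6, 2, 2, 141, 0, 0.6, 2, 2, 141, 0, 0.6, 2, 2, 141, 0, 0.6, 2, 2, 141, 0, 0.6, 2, 2, 141, 0, 0.6, 2, 2, 141, 0, 0.6, 2, 2, 136, 0, 0.6, 2, 2, 125, 0, 0.6, 2, 2, 100, 0, 0.6, 2, 2, 60, 0, 0.6, 2, 2, 20, 0, 0.6, 2, 2, -20, 0, 0.6, 2, 2, -60, 0, 0.6, 2, 2, -63, 0]
}}

```text
time: 11.68
tool_pos: [385.3, -275.5, 285.5]
tcp_rot: [3.141, 0.006, 2.356]
contact_force: [0.3, -0.2, -3.1]
grip_width: 63.3
```

```bash
python3 - <<'E'
from h import *
go((655,22,282),135)
im,W,K=snap('wrist','w4')
blob(im,(0,90,40),(15,255,255))
for n in ('scene','top'):
    im,W,K=snap(n,n[0]+'4'); p=np.array(sensors.get_obs()['tool_pos'])+[0,0,32]; print(n,proj(W,K,p)); blob(im,(0,130,40),(12,255,255),60)
E
```

```text
shift [ 19.6 401.1   3.5] spin 0.0 | pos [ 385.3 -275.5  285.5] yaw 135.0 q [-0.78  0.2   1.55  0.    1.38 -1.57] F [ 0.3 -0.2 -3.1] w 63.3 t 11.68
blob [473   0  39  41 491] [493.1  19.2]
blob [ 189  180  123   62 4580] [249.5 217.9]
blob [ 187  266  127   27 2988] [249.4 278.8]
scene (np.float64(301.1148556564482), np.float64(117.90693895191536))
blob [294 114  14  28 249] [300.8 128.2]
blob [185 139  27  74 359] [196.5 174.7]
blob [226 193  15  21 255] [233.6 202.1]
top (np.float64(334.6697071119399), np.float64(234.665728741298))
blob [209 119  63  12 224] [238.2 125.3]
```

{"name": "arm_command", "arguments": {
  "increments": [0.6, -2, 30, 0, 0, 0.6, -4, 70, 0, 0, 0.6, -6, 115, 0, 0, 0.6, -8, 160, 0, 0, 0.6, -10, 205, 0, 0, 0.6, -12, 245, 0, 0, 0.6, -13, 275, 0, 0, 0.6, -13, 290, 0, 0, 0.6, -13, 290, 0, 0, 0.6, -13, 290, 0, 0]
}}

```text
time: 13.08
tool_pos: [597.9, -79.8, 282.3]
tcp_rot: [-3.141, -0.001, 2.355]
contact_force: [-0.3, -0.1, -2.8]
grip_width: 62.9
```

```bash
python3 - <<'E'
from h import *
go((655,22,282),135)
im,W,K=snap('wrist','w5')
print(proj(W,K,(655,22,115)),proj(W,K,(664.7,132,115)))
blob(im,(0,90,40),(15,255,255))
E
```

```text
shift [ 31.7 112.3   0.2] spin -0.0 | pos [597.9 -79.8 282.3] yaw 135.0 q [-0.26  0.46  1.19 -0.    1.49 -1.04] F [-0.3 -0.1 -2.8] w 62.9 t 13.07
(np.float64(347.1829075340263), np.float64(151.66068123635668)) (np.float64(430.4826397774231), np.float64(86.22872838432588))
blob [252   0  17  32 257] [259.7  15.4]
blob [ 314  126   64   54 2561] [347.1 151. ]
blob [ 190  179  122   63 4652] [249.6 217.3]
blob [484 193  28  20 184] [499.9 203.5]
blob [ 187  266  127   28 2968] [249.3 278.8]
```

View pics/w5.png

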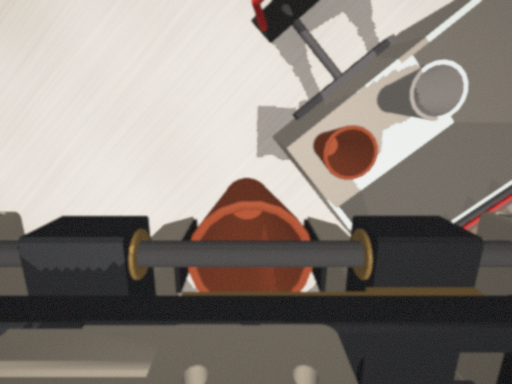

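Copper stack rim: circle centred at (351,152). Silver stack rim: centred at (439,89).

```bash
python3 - <<'E'
from h import *
_,W,K=load('w5'); _,Wt,Kt=load('t2'); _,Ws,Ks=load('s2')
c=onz(W,K,351,152.3,115); print('c',c,'tri', tri(ray(W,K,351,152.3),ray(Ws,Ks,190+175/4,150+190/4)))
s=onz(W,K,439,89,115); print('s',s, 'tri',tri(ray(W,K,439,89),ray(Wt,Kt,195+165/5,130+205/5)))
go((c[0],c[1],282))
# held mould: rim centre ellipse offset
im,_,_=load('w5'); z=282.3+32
print('held rim px expected', proj(W,K,(597.9,-79.8,z)))
E
```

```text
c [658.67251895  24.63322459 115.        ] tri [657.91749094  24.40002712 116.50834706]
s [673.60642751 136.87249305 115.        ] tri [664.73982038 129.89274356 130.5339293 ]
shift [ 31.2 116.8   0.6] spin 0 | pos [598.  -79.9 282.6] yaw 134.9 q [-0.26  0.46  1.19 -0.    1.49 -1.04] F [-0.9  0.1 -2.3] w 63.0 t 13.12
held rim px expected (np.float64(248.79184251311807), np.float64(260.4616226497508))
```

{"name": "arm_command", "arguments": {
  "increments": [0.6, 5, 18, 0, 0, 0.6, 13, 48, 0, 0, 0.6, 21, 78, 0, 0, 0.6, 28, 103, 0, 0, 0.6, 31, 115, 0, 0, 0.6, 31, 115, 0, 0, 0.6, 31, 115, 15, 0, 0.6, 31, 115, 40, 0, 0.6, 31, 115, 65, 0, 0.6, 31, 115, 90, 0, 0.6, 31, 115, 110, 0, 0.6, 31, 115, 125, 0, 0.6, 31, 115, 133, 0, 0.6, 31, 115, 138, 0, 0.6, 31, 115, 138, 0]
}}

```text
time: 15.0
tool_pos: [658.2, 24.2, 144.8]
tcp_rot: [3.141, 0.0, 2.356]
contact_force: [1.0, 1.1, -3.1]
grip_width: 62.7
```

{"name": "arm_command", "arguments": {
  "increments": [0.6, 0, 0, 2, 0, 0.6, 0, 0, 4, 0, 0.6, 0, 0, 6, 0, 0.6, 0, 0, 8, 0, 0.6, 0, 0, 9.5, 0, 0.6, 0, 0, 10.5, 0, 0.6, 0, 0, 10.5, 0]
}}

```text
time: 15.88
tool_pos: [658.7, 24.5, 134.9]
tcp_rot: [3.14, 0.001, 2.356]
contact_force: [3.2, 2.4, 3.5]
grip_width: 63.2
```

{"name": "arm_command", "arguments": {
  "increments": [0.6, 0, 1, -0.5, 0, 0.6, -0.3, 2, -0.5, 0, 0.6, -0.3, 2, -0.5, 0]
}}

```text
time: 16.25
tool_pos: [659.4, 25.2, 134.5]
tcp_rot: [-3.141, -0.0, 2.356]
contact_force: [1.3, 1.5, 3.5]
grip_width: 63.0
```

{"name": "arm_command", "arguments": {
  "increments": [0.6, 0, 1, 0, 0, 0.6, 0, 1.5, 0.5, 0, 0.6, 0, 1.5, 1, 0, 0.6, 0, 1.5, 1.5, 0, 0.6, 0, 1.5, 1.5, 0]
}}

```text
time: 16.88
tool_pos: [660.4, 26.5, 132.7]
tcp_rot: [-3.141, -0.001, 2.356]
contact_force: [0.2, 0.8, -2.7]
grip_width: 62.9
```

{"name": "arm_command", "arguments": {
  "increments": [0.6, 0, 0.3, 0.5, 0, 0.6, 0, 0.3, 1, 0, 0.6, 0, 0.3, 1.5, 0, 0.6, 0, 0.3, 1.5, 0]
}}

```text
time: 17.38
tool_pos: [661.0, 26.6, 131.8]
tcp_rot: [-3.142, 0.0, 2.356]
contact_force: [-0.5, -1.0, -0.9]
grip_width: 62.9
```

{"name": "arm_command", "arguments": {
  "increments": [0.6, 0, 0, 0.5, 0, 0.6, 0, 0, 0.8, 0, 0.6, 0, 0, 0.8, 0]
}}

```text
time: 17.75
tool_pos: [661.2, 26.6, 131.5]
tcp_rot: [3.141, 0.001, 2.356]
contact_force: [-1.2, -1.8, 3.1]
grip_width: 62.8
```

{"name": "arm_command", "arguments": {
  "increments": [0.6, 0, 0, -0.3, 0, 0.25, 0, 0, -0.3, 0, 0.25, 0, 0, -0.3, 0, 0.25, 0, 0, -0.3, 0, 0.25, 0, 0, -0.3, 0, 0.25, 0, 0, -6, 0, 0.25, 0, 0, -20, 0, 0.25, 0, 0, -45, 0, 0.25, 0, 0, -80, 0, 0.1, 0, 0, -110, 0, 0.1, 0, 0, -125, 0, 0.1, 0, 0, -125, 0]
}}

```text
time: 19.25
tool_pos: [661.4, 26.7, 257.3]
tcp_rot: [3.14, 0.002, 2.356]
contact_force: [-0.7, 0.5, 0.8]
grip_width: 82.6
```

```bash
python3 - <<'E'
from h import *
go((496,384,220),135)
im,W,K=snap('wrist','w6')
p=(660,26)
print('nested rim',proj(W,K,(*p,163)),'stack rim',proj(W,K,(*p,115)))
blob(im,(0,90,40),(15,255,255))
im,W,K=snap('scene','s6'); print('scene nested rim',proj(W,K,(*p,163)));blob(im,(0,130,40),(12,255,255),60)
E
```

```text
shift [369.6 135.6  36.8] spin 0.0 | pos [661.4  26.7 257.3] yaw 135.0 q [-0.08  0.59  1.04  0.    1.51 -0.86] F [-0.7  0.5  0.8] w 82.6 t 19.25
nested rim (np.float64(247.5298412699976), np.float64(193.83770069059406)) stack rim (np.float64(247.8128661944866), np.float64(182.510674485782))
blob [143   0  34  52 594] [158.8  22.6]
blob [481   0  31   8 193] [498.5   3. ]
blob [ 417  124   95   93 2009] [485.4 167. ]
blob [ 210  154   67   73 3770] [243.4 191.2]
blob [305 273  30  21 219] [321.1 284.5]
scene nested rim (np.float64(232.79427373499405), np.float64(188.97263051251696))
blob [185 140  21  73 285] [194.5 174.8]
blob [225 184  17  31 389] [233.4 197.7]
```

View pics/w6.png

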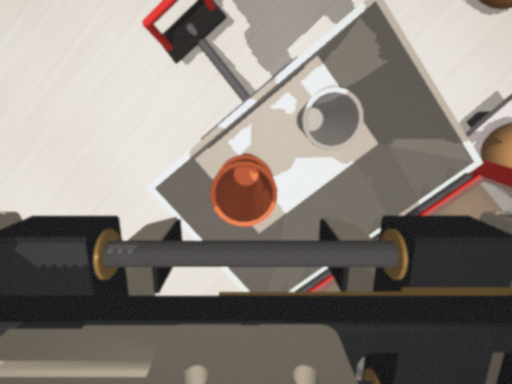

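Copper is nested concentric and upright: rim at (243.5,193), stack rim just above it. Silver stack rim is at (333,117). Next, the loose silver mould.

{"name": "arm_command", "arguments": {
  "increments": [0.05, 25, 9, 0, 0, 0, 65, 24, 0, 0, 0, 110, 40, 0, 0, 0, 155, 57, 0, 0, 0, 200, 73, 5, 0, 0, 245, 90, 15, 0, 0, 290, 106, 25, 0, 0, 330, 121, 34, 0, 0, 358, 131, 37, 0, 0, 370, 135.5, 37, 0, 0, 370, 135.5, 37, 0, 0, 370, 135.5, 37, 0]
}}

```text
time: 20.85
tool_pos: [495.6, 383.3, 219.0]
tcp_rot: [-3.142, 0.0, 2.355]
contact_force: [0.2, -0.5, 0.6]
grip_width: 91.6
```

```bash
python3 - <<'E'
from h import *
_,W,K=load('w6'); _,W5,K5=load('w5')
s=onz(W,K,333,117,115); print('silver stack',s,'tri',tri(ray(W,K,333,117),ray(W5,K5,439,89)))
print('copper nested rim', onz(W,K,243.5,193.5,163))
go((496,384,78),135)
im,W,K=snap('wrist','w7')
print('exp rim',proj(W,K,(496,384,110)))
E
```

```text
silver stack [673.26980781 137.15676908 115.        ] tri [673.51072868 137.10547567 114.74321116]
copper nested rim [657.12931972  23.58827278 163.        ]
shift [  0.3   0.8 141. ] spin -0.0 | pos [495.6 383.3 219. ] yaw 135.0 q [ 0.54  0.54  1.23 -0.    1.37 -0.25] F [ 0.2 -0.5  0.6] w 91.6 t 20.85
exp rim (np.float64(250.2070947160245), np.float64(190.39378465683433))
```

View pics/w7.png

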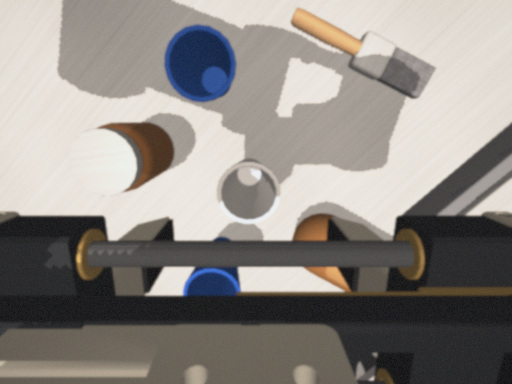

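The silver rim is a circle at (248.5,192), between the two blue look-alikes at (200,63) and (212,285), so this is the silver one. I'll grasp it.

{"name": "arm_command", "arguments": {
  "increments": [0, -1, -1, 40, 0, 0, -1, -1, 80, 0, 0, -1, -1, 120, 0, 0, -1, -1, 141, 0, 0, -1, -1, 141, 0, 0.6, -1, -1, 141, 0, 0.6, -1, -1, 141, 0, 0.6, -1, -1, 141, 0, 0.6, -1, -1, 141, 0, 0.6, -1, -1, 141, 0, 0.6, -1, -1, 141, 0, 0.6, -1, -1, 136, 0, 0.6, -1, -1, 125, 0, 0.6, -1, -1, 100, 0, 0.6, -1, -1, 60, 0, 0.6, -1, -1, 20, 0, 0.6, -1, -1, -20, 0, 0.6, -1, -1, -60, 0, 0.6, -1, -1, -65, 0, 0.6, -1, -1, -65, 0]
}}

```text
time: 23.4
tool_pos: [494.8, 382.6, 283.1]
tcp_rot: [-3.141, -0.0, 2.356]
contact_force: [0.4, 0.6, -1.6]
grip_width: 62.6
```

```bash
python3 - <<'E'
from h import *
_,W,K=load('w6')
c=[onz(W,K,*p,185) for p in [(153,187),(375,4),(480,159)]]
for x in c: print('corner',x.round(1))
s=onz(W,K,333,117,115)
fy=(c[1]-c[0])[:2]; L=np.linalg.norm(fy); fy/=L; fx=np.array([fy[1],-fy[0]]); print('L',L,'depth',np.linalg.norm(c[2]-c[1]),'ang',np.degrees(np.arctan2(fx[1],fx[0])))
d=(s-c[1])[:2]; print('stack from front-left outer corner: back',d@fx,'right',-d@fy)
d=(onz(W,K,243.5,193.5,163)-c[0])[:2]; print('copper from front-right: back',d@fx,'left',d@fy)
go((676,139.3,284),141)
im,W,K=snap('scene','s8'); o=sensors.get_obs()['tool_pos']; print(proj(W,K,o+[0,0,32]))
cv2.imwrite('pics/c8.png',cv2.resize(im[140:340,150:350],None,fx=3,fy=3,interpolation=cv2.INTER_CUBIC))
E
```

```text
corner [595.6 -21.7 185. ]
corner [621.  195.6 185. ]
corner [770.1 186.3 185. ]
L 218.81610121539973 depth 149.4835242896437 ang -6.66194032639974
stack from front-left outer corner: back 58.74730437665488 right 52.014566946291865
copper from front-right: back 55.89099067928953 left 52.127386442426555
shift [-300.1  -43.9   -0.9] spin -6.0 | pos [494.8 382.6 283.1] yaw 135.0 q [ 0.54  0.5   1.12  0.    1.52 -0.25] F [ 0.4  0.6 -1.6] w 62.6 t 23.4
(np.float64(276.30816483065416), np.float64(227.05120710539993))
```

View pics/c8.png

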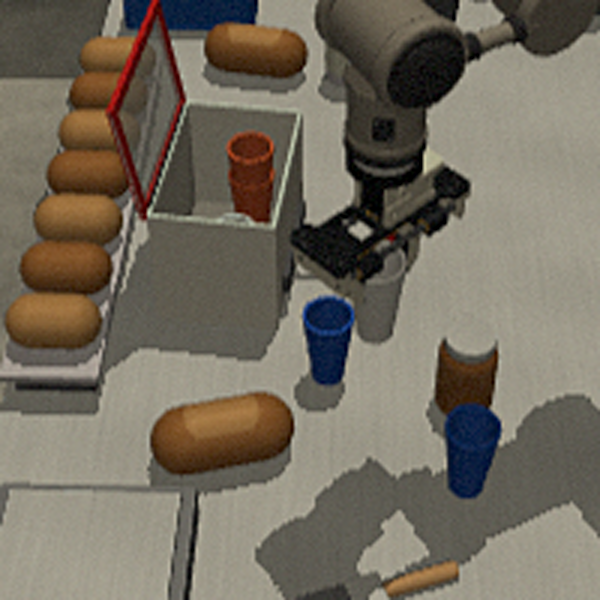

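Silver is held upright and copper stands nested in the box. Moving over the silver stack and lowering.

{"name": "arm_command", "arguments": {
  "increments": [0.6, -20, -3, 0, 0, 0.6, -50, -7, 0, 0, 0.6, -90, -13, 0, 0, 0.6, -130, -19, 0, 0, 0.6, -170, -25, 0, 0, 0.6, -210, -31, 0, 0, 0.6, -250, -37, 0, 0, 0.6, -280, -41, 0, 0, 0.6, -295, -43, 0, 0, 0.6, -300, -44, 0, 0, 0.6, -300, -44, 0, 0, 0.6, -300, -44, 15, 0, 0.6, -300, -44, 40, 0, 0.6, -300, -44, 65, 0, 0.6, -300, -44, 90, 0, 0.6, -300, -44, 110, 0, 0.6, -300, -44, 125, 0, 0.6, -300, -44, 133, 0, 0.6, -300, -44, 138, 0, 0.6, -300, -44, 138, 0]
}}

```text
time: 25.95
tool_pos: [676.1, 139.5, 146.0]
tcp_rot: [-3.142, -0.0, 2.356]
contact_force: [-0.5, -0.5, -1.8]
grip_width: 62.6
```

{"name": "arm_command", "arguments": {
  "increments": [0.6, 0, 0, 2, 0, 0.6, 0, 0, 4, 0, 0.6, 0, 0, 6, 0, 0.6, 0, 0, 8, 0, 0.6, 0, 0, 9, 0, 0.6, 0, 0, 10, 0, 0.6, 0, 0, 10, 0]
}}

```text
time: 26.82
tool_pos: [676.1, 139.4, 136.0]
tcp_rot: [-3.141, 0.0, 2.356]
contact_force: [-2.0, -1.2, -0.8]
grip_width: 62.5
```

{"name": "arm_command", "arguments": {
  "increments": [0.6, 0, -0.7, 0.5, 0, 0.6, 0, -1.2, 1, 0, 0.6, 0, -1.2, 1.5, 0, 0.6, 0, -1.2, 2, 0, 0.6, 0, -1.2, 2, 0]
}}

```text
time: 27.45
tool_pos: [675.3, 138.7, 133.8]
tcp_rot: [-3.141, -0.0, 2.356]
contact_force: [-0.9, -0.6, -0.6]
grip_width: 62.4
```

{"name": "arm_command", "arguments": {
  "increments": [0.6, 0, -0.5, 0.5, 0, 0.6, 0, -0.8, 1, 0, 0.6, 0, -0.8, 1.5, 0, 0.6, 0, -0.8, 1.5, 0]
}}

```text
time: 27.95
tool_pos: [674.7, 138.1, 132.3]
tcp_rot: [-3.142, -0.0, 2.356]
contact_force: [-0.5, -0.6, -1.9]
grip_width: 62.7
```

{"name": "arm_command", "arguments": {
  "increments": [0.6, 0, 0, 0.4, 0, 0.6, 0, 0, 0.8, 0, 0.6, 0, 0, 0.8, 0]
}}

```text
time: 28.32
tool_pos: [674.8, 138.0, 131.7]
tcp_rot: [3.142, 0.0, 2.356]
contact_force: [-1.3, -1.7, -0.0]
grip_width: 62.6
```

{"name": "arm_command", "arguments": {
  "increments": [0.6, 0, 0, 0.4, 0, 0.6, 0, 0, 0.5, 0, 0.6, 0, 0, 0.5, 0]
}}

```text
time: 28.7
tool_pos: [674.8, 138.1, 131.4]
tcp_rot: [3.141, 0.0, 2.356]
contact_force: [-1.0, -1.1, 1.6]
grip_width: 62.7
```

Resting at about 131.4, the same height as the copper (131.5). Release gently and rise.

{"name": "arm_command", "arguments": {
  "increments": [0.6, 0, 0, 0, 0, 0.25, 0, 0, 0, 0, 0.25, 0, 0, 0, 0, 0.25, 0, 0, 0, 0, 0.25, 0, 0, 0, 0, 0.25, 0, 0, -6, 0, 0.25, 0, 0, -20, 0, 0.25, 0, 0, -45, 0, 0.25, 0, 0, -80, 0, 0.1, 0, 0, -110, 0, 0.1, 0, 0, -125, 0, 0.1, 0, 0, -125, 0]
}}

```text
time: 30.2
tool_pos: [675.2, 138.2, 257.5]
tcp_rot: [3.139, 0.002, 2.356]
contact_force: [-0.4, 0.1, -0.5]
grip_width: 82.5
```

```bash
python3 - <<'E'
from h import *
im,W,K=snap('wrist','w9')
print('nested rim exp',proj(W,K,(674.8,138,163)),'stack',proj(W,K,(674.8,138,115)))
go((464,101.6,200),84.5)
E
```

```text
nested rim exp (np.float64(248.70822753967946), np.float64(194.09665627298648)) stack (np.float64(248.79701197521882), np.float64(182.75341711985052))
shift [ 123.2 -174.8   55.9] spin 50.5 | pos [674.7 138.1 255.9] yaw 135.0 q [ 0.09  0.65  0.94  0.    1.56 -0.69] F [-0.  -0.5  0. ] w 82.3 t 30.25
```

View pics/w9.png

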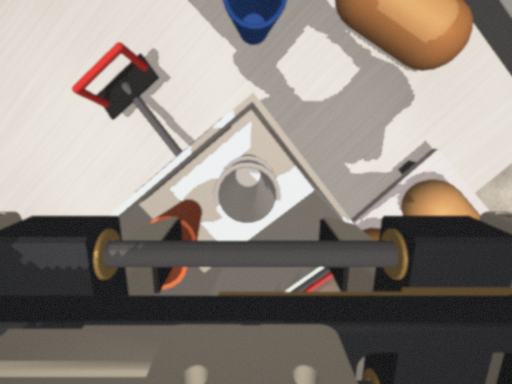

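Silver is nested: rim at (246,194), with the stack's rim concentric just above it. Back to the pedal.

{"name": "arm_command", "arguments": {
  "increments": [0, 10, -14, 0, 4, 0, 25, -35, 0, 10, 0, 42, -60, 0, 17, 0, 60, -85, 8, 24, 0, 78, -110, 20, 31, 0, 95, -135, 35, 38, 0, 110, -156, 48, 45, 0, 119, -169, 56, 50.5, 0, 123, -175, 56, 50.5, 0, 123, -175, 56, 50.5, 0, 123, -175, 56, 50.5]
}}

```text
time: 31.62
tool_pos: [464.8, 101.4, 200.3]
tcp_rot: [3.141, -0.0, 1.476]
contact_force: [0.3, 0.7, 0.1]
grip_width: 92.0
```

```bash
python3 - <<'E'
from h import *
go((464,101.6,45),84.5)
im,W,K=snap('wrist','w10')
print('exp bar',proj(W,K,(464,101.6,65)))
m,l,st=blob(im,(0,130,50),(5,255,255),40)
E
```

```text
shift [ 1.000e-01 -9.000e-01  1.553e+02] spin 0.1 | pos [464.8 101.4 200.3] yaw 84.6 q [0.05 0.28 1.7  0.   1.17 0.15] F [0.3 0.7 0.1] w 92.0 t 31.62
exp bar (np.float64(249.51948831723644), np.float64(184.64075213294674))
blob [246 143  24  77 930] [253.2 179.6]
```

{"name": "arm_command", "arguments": {
  "increments": [0, 0, -1, 30, 0, 0, 0, -1, 70, 0, 0, 0, -1, 110, 0, 0, 0, -1, 140, 0, 0, 0, -1, 154, 0, 1, 0, -1, 154.5, 0, 1, 0, -1, 154.5, 0, 1, 0, -1, 154.5, 0, 1, 0, -1, 154.5, 0, 1, 0, -1, 154.5, 0, 1, 0, -1, 154.5, 0, 1, 0, -1, 154.5, 0, 1, 0, -1, 154.5, 0, 1, 0, -1, 154.5, 0, 1, 0, -1, 154.5, 0, 1, 0, -1, 154.5, 0]
}}

```text
time: 33.67
tool_pos: [464.1, 101.3, 45.7]
tcp_rot: [3.139, -0.0, 1.475]
contact_force: [5.7, -0.1, -3.1]
grip_width: 9.0
```

{"name": "arm_command", "arguments": {
  "increments": [1, 0, 0.2, -1.5, 0, 1, 0, 0.4, -3, 0, 1, 0, 0.7, -4.5, 0, 1, 0, 1, -6, 0, 1, 0, 1.3, -7.5, 0, 1, 0, 1.6, -9, 0, 1, 0, 1.9, -10.5, 0, 1, 0, 2.3, -12, 0, 1, 0, 2.7, -13.5, 0, 1, 0, 3.1, -15, 0, 1, 0, 3.5, -16.5, 0, 1, 0, 3.9, -18, 0, 1, 0, 4.3, -19.5, 0, 1, 0, 4.8, -21, 0, 1, 0, 5.2, -22.5, 0, 1, 0, 5.7, -24, 0, 1, 0, 6.2, -25.5, 0, 1, 0, 6.8, -27, 0, 1, 0, 7.3, -28.5, 0, 1, 0, 7.9, -30, 0]
}}

```text
time: 36.17
tool_pos: [471.5, 100.5, 75.1]
tcp_rot: [3.141, -0.0, 1.475]
contact_force: [7.5, -0.4, -9.4]
grip_width: 8.8
```

{"name": "arm_command", "arguments": {
  "increments": [1, 0, 0.6, -1.5, 0, 1, 0, 1.2, -3, 0, 1, 0, 1.8, -4.5, 0, 1, 0, 2.4, -6, 0, 1, 0, 3.1, -7.5, 0, 1, 0, 3.8, -9, 0, 1, 0, 4.5, -10.5, 0, 1, 0, 5.2, -12, 0, 1, 0, 6, -13.5, 0, 1, 0, 6.8, -15, 0, 1, 0, 7.6, -16.5, 0, 1, 0, 8.4, -18, 0, 1, 0, 9.1, -19, 0, 1, 0, 9.7, -20, 0, 1, 0, 10.2, -21, 0, 1, 0, 10.8, -22, 0, 1, 0, 11.3, -23, 0, 1, 0, 11.8, -24, 0, 1, 0, 12, -24.5, 0, 1, 0, 12, -24.5, 0]
}}

```text
time: 38.67
tool_pos: [483.0, 99.3, 99.6]
tcp_rot: [-3.142, 0.0, 1.475]
contact_force: [6.2, -1.3, -8.6]
grip_width: 8.7
```

```bash
python3 - <<'E'
from h import *
go((484,99.4,100.6),84.5)
a=snap('scene','s11')[0]; b=snap('top','t11')[0]
print('top then/now red lid');blob(load('top0')[0],(0,120,50),(6,255,255),40);blob(b,(0,120,50),(6,255,255),40)
f=lambda im,x,y,w,h,k: cv2.resize(im[y:y+h,x:x+w],None,fx=k,fy=k,interpolation=cv2.INTER_CUBIC)
c=np.zeros((500,800,3),np.uint8); c[:, :400]=f(a,190,150,100,125,4); c[:480,400:]=f(b,195,130,80,96,5)
cv2.imwrite('pics/c11.png',c)
E
```

```text
shift [ 0.2  0.9 -1. ] spin -0.0 | pos [483.   99.3  99.6] yaw 84.5 q [ 0.05  0.43  1.78 -0.    0.93  0.14] F [ 6.2 -1.3 -8.6] w 8.7 t 38.67
top then/now red lid
blob [209 141  60  45 435] [237.3 164.2]
blob [209 141  60  45 452] [236.7 164.2]
```

{"name": "arm_command", "arguments": {
  "increments": [1, 0, 0.4, -0.7, 0, 1, 0, 0.8, -1.4, 0, 1, 0, 1, -2.1, 0, 1, 0, 1.2, -2.8, 0, 1, 0, 1.2, -2.8, 0]
}}

```text
time: 39.4
tool_pos: [483.6, 99.2, 100.9]
tcp_rot: [-3.139, 0.0, 1.475]
contact_force: [8.9, 0.2, -20.8]
grip_width: 9.0
```

{"name": "arm_command", "arguments": {
  "increments": [1, 0, 0, 0.5, 0, 0, 0, 0, 0.5, 0, 0, 0, 0, 0.5, 0, 0, 0, 0, 0.5, 0, 0, 0, 0, 0.5, 0, 0, 0, 0, 0.5, 0, 0, 0, 0, 0.5, 0, 0, 0, 0, 0.5, 0, 0, 0, 0, -20, 0, 0, 0, 0, -50, 0, 0, 0, 0, -90, 0, 0, 0, 0, -130, 0, 0, -60, -20, -150, 0, 0, -120, -40, -150, 0, 0, -180, -60, -150, 0, 0, -240, -70, -150, 0, 0, -270, -75, -150, 0, 0, -270, -75, -150, 0]
}}

```text
time: 41.65
tool_pos: [383.0, -164.0, 252.9]
tcp_rot: [3.142, 0.0, 1.471]
contact_force: [0.3, 0.4, -0.1]
grip_width: 92.0
```

```bash
python3 - <<'E'
from h import *
go((464,101.6,45),84.5)
a=snap('scene','s12')[0]; b=snap('top','t12')[0]
blob(b,(0,120,50),(6,255,255),20); blob(load('top0')[0],(0,120,50),(6,255,255),20)
blob(a,(0,130,60),(5,255,255),20);blob(load('scene0')[0],(0,130,60),(5,255,255),20)
f=lambda im,x,y,w,h,k: cv2.resize(im[y:y+h,x:x+w],None,fx=k,fy=k,interpolation=cv2.INTER_CUBIC)
c=np.zeros((500,800,3),np.uint8); c[:, :400]=f(a,190,150,100,125,4); c[:480,400:]=f(b,195,130,80,96,5)
cv2.imwrite('pics/c12.png',c)
E
```

```text
shift [272.4  54.1 207.8] spin -0.2 | pos [ 383.  -164.   252.9] yaw 84.3 q [-0.59  0.12  1.75 -0.    1.28 -0.49] F [ 0.3  0.4 -0.1] w 92.0 t 41.65
blob [209 141  60  45 436] [237.1 163.9]
blob [228 211  17   4  44] [235.5 212.9]
blob [209 141  60  45 435] [237.3 164.2]
blob [228 212  17   3  36] [236.1 212.9]
blob [197 172  55  45 526] [224.8 195.6]
blob [275 203   4  23  52] [276.3 213.6]
blob [197 172  55  44 520] [224.7 195.5]
blob [275 204   4  21  46] [276.5 212.9]
```

View pics/c12.png

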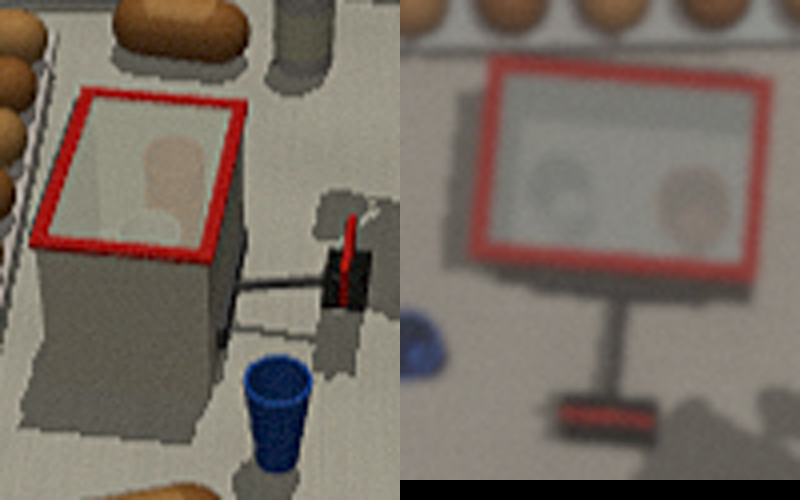

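Lid shut and pedal up, with the red blobs where they were in the first pictures. Both nested pairs show through the lid, and the gripper is clear. Handing in.

```bash
python3 -c "
from h import *
print(ticket.close_job())"
```

```text
the job is handed in; nothing more can be done
None
```

The job is done and handed in, at about 42 s of robot time. All my last checks agreed, though the hand-in gives no verdict.

- **Opening:** I gripped the pedal bar and pressed it to its stop, felt at 32 N. The lid stood wide open.
- **Copper:** Nested and released at tool height 131.5 mm; I expected about 131. On the way down its foot first touched the side of the lower mould with a few newtons. I shifted it about 3 mm and it then went in freely.
- **Silver:** Nested the same way and released at 131.4 mm, with a contact of 1 to 3 N. The close pictures show both pairs concentric, and copper also looked upright from the side.
- **Closing:** I eased the pedal up over about 5 s until I felt the upper stop at 21 N. I then let go and moved clear.
- **Last check:** The lid frame and pedal bar are within about a pixel of where they started in both camera views. Both nested pairs show through the shut lid, and the tool force reads zero. I saw nothing else moved in the parts of the pictures I looked at, but I did not measure the bystanders one by one.
- **Disagreement:** The wrist camera put the box contents about 2 to 4 mm off from where the arm found them. I corrected for this by feel.

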